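# Count along the tab rail and push the third card tin home

## Task

Count along the divider rack from its red end cap: run a fingertip along the rail at the back, so that the yellow tabs of the first, second and third gaps are laid over in that order, and leave the fourth tab standing. Then push the blue tin waiting in the mouth of that third gap fully home against the back stop. Only push, never lift or tip a tin, and leave the other three tins and the candlestick where they are.

Things in the scene. Friction and masses are not known exactly. Their poses are not given: they have to be found in the camera images.
- rack: metal divider rack fixed to the table: four gaps in a row, open at front and top, no floor. Origin on the table, middle of the mouth line; x into the gaps, away from the robot at yaw 0; y along the row; z up. 4 mm walls, 48 mm high, x = 0 to 88 mm, at y = -116, -58, 0, 58, 116 mm. Gaps 54 mm wide, centred at y = 87 (a), 29 (b), -29 (c), -87 mm (d). Place and yaw vary.
- rail_mid (a point): middle of the rail's top face: a flat metal rail along the top of the rack's back, 24 mm wide (rack x = 88 to 112 mm), 236 mm long, top 52 mm above the table, carrying the four yellow tabs. This point is at x = 100, y = 0, z = 52 mm in the rack's frame. The back stop's face, where the tins' noses come to rest, is at rack x = 88 mm.
- red_cap: red plastic end cap, 50 x 16 x 22 mm, fixed on one end wall of the rack (centred at rack y = +123 or -123 mm, changing from start to start), its top 68 mm above the table, between x = 5 and 55 mm of the rack. It marks the end from which the gaps are counted. Origin at the centre of its underside.
- grey_cap: the same cap in grey, on the other end wall. Origin at the centre of its underside.
- pivot_a (a point): pivot of the yellow marker tab on the rail behind gap a, 3 mm above the rail's top (fixed in the rack at x = 100, z = 55 mm). The upright tab is 20 mm wide (rack x), 4 mm thick (rack y), and reaches 30 mm above the pivot.
- tab_a (a joint): lean of the yellow tab behind gap a, rad: about 0 upright (within 0.1 at the start), positive leaning towards the rack's -y, negative towards +y, stops at 1.35 either way (lying over). Very light (under 0.5 N); it stays by friction near upright, and from about 0.5 rad falls over by itself and stays down.
- pivot_b (a point): pivot of the yellow marker tab on the rail behind gap b, 3 mm above the rail's top (fixed in the rack at x = 100, z = 55 mm). The upright tab is 20 mm wide (rack x), 4 mm thick (rack y), and reaches 30 mm above the pivot.
- tab_b (a joint): lean of the yellow tab behind gap b, rad: about 0 upright (within 0.1 at the start), positive leaning towards the rack's -y, negative towards +y, stops at 1.35 either way (lying over). Very light (under 0.5 N); it stays by friction near upright, and from about 0.5 rad falls over by itself and stays down.
- pivot_c (a point): pivot of the yellow marker tab on the rail behind gap c, 3 mm above the rail's top (fixed in the rack at x = 100, z = 55 mm). The upright tab is 20 mm wide (rack x), 4 mm thick (rack y), and reaches 30 mm above the pivot.
- tab_c (a joint): lean of the yellow tab behind gap c, rad: about 0 upright (within 0.1 at the start), positive leaning towards the rack's -y, negative towards +y, stops at 1.35 either way (lying over). Very light (under 0.5 N); it stays by friction near upright, and from about 0.5 rad falls over by itself and stays down.
- pivot_d (a point): pivot of the yellow marker tab on the rail behind gap d, 3 mm above the rail's top (fixed in the rack at x = 100, z = 55 mm). The upright tab is 20 mm wide (rack x), 4 mm thick (rack y), and reaches 30 mm above the pivot.
- tab_d (a joint): lean of the yellow tab behind gap d, rad: about 0 upright (within 0.1 at the start), positive leaning towards the rack's -y, negative towards +y, stops at 1.35 either way (lying over). Very light (under 0.5 N); it stays by friction near upright, and from about 0.5 rad falls over by itself and stays down.
- tin_a: blue index-card tin, closed box 100 long (x) x 47 wide (y) x 60 mm high, a brass label frame on its -x end; loose, about 0.25 kg, stands on the table with 25 to 40 mm of its nose in the mouth of gap a. Origin at the centre of its underside. Fully home, its nose is on the back stop (origin at x = 38 mm in the rack's frame) and its label end still stands 12 mm out of the mouth.
- tin_b: blue index-card tin, closed box 100 long (x) x 47 wide (y) x 60 mm high, a brass label frame on its -x end; loose, about 0.25 kg, stands on the table with 25 to 40 mm of its nose in the mouth of gap b. Origin at the centre of its underside. Fully home, its nose is on the back stop (origin at x = 38 mm in the rack's frame) and its label end still stands 12 mm out of the mouth.
- tin_c: blue index-card tin, closed box 100 long (x) x 47 wide (y) x 60 mm high, a brass label frame on its -x end; loose, about 0.25 kg, stands on the table with 25 to 40 mm of its nose in the mouth of gap c. Origin at the centre of its underside. Fully home, its nose is on the back stop (origin at x = 38 mm in the rack's frame) and its label end still stands 12 mm out of the mouth.
- tin_d: blue index-card tin, closed box 100 long (x) x 47 wide (y) x 60 mm high, a brass label frame on its -x end; loose, about 0.25 kg, stands on the table with 25 to 40 mm of its nose in the mouth of gap d. Origin at the centre of its underside. Fully home, its nose is on the back stop (origin at x = 38 mm in the rack's frame) and its label end still stands 12 mm out of the mouth.
- candlestick: brass candlestick, 68 mm across the foot, 105 mm high, about 0.4 kg, loose, standing 190 to 230 mm to the rack's +y side of its middle; not to be disturbed. Origin at the centre of its underside.

How it is judged:
By the outcome, as a careful person would: the job done as asked, in the order asked, and still so for the second after the job is handed in, with the robot touching nothing.
It also fails if it takes over 48 s, if anything falls off the work surface, if the arm or the gripper's body presses on something with over 40 N, if the wrist force passes 120 N, or if a joint passes its speed limit or range.

## Robot

A 6-joint arm with a two-finger parallel gripper is mounted at the origin on the work surface. World frame = base frame: x ahead of the robot, y to its left, z up, the work surface at z = 0. Lengths are in m, angles in rad, forces in N, time in s.
With the tool pointing down it reaches from about 0.35 to 0.975 m from the base axis. Payload 4.9 kg.
Tool frame: the origin (TCP) lies at the very end of the fingers, on their centre line; the grasp point (between the pads) lies 19 mm behind it; x points along the fingers, y is the direction in which the jaws open and shut, and the axes are right-handed (so a half turn about x gives the same grasp; the last joint's range is limited). The gripper opens to 85 mm and grips with 20 to 120 N. Pads are 22 mm wide; open, the fingers measure 114 mm over their backs; the gripper's body (76 mm by 85 mm) begins 54 mm behind the grasp point. The pads swing forward as they close: fully open they stand 13 mm farther back than shut.
Start: joints at [-1.227, 0.053, 1.613, -0, 1.476, -0.119], TCP at [0.279, -0.559, 0.231] pointing down, gripper open.
Joint ranges: [-3.01, 3.01], [-1.01, 2.22], [0.06, 2.58], [-1.02, 4.17], [0.09, 2.62], [-3.14, 3.14]. Speed limits (rad/s): [2.57, 2.57, 3.14, 3.14, 3.14, 3.14].

## Interface

Orientations are given as a unit quaternion [w, x, y, z].
In Python, from plant import manip gives the robot as it stands.
- The arm moves only by the tool play_rows, never from a script. Its argument "plan" is a list of rows, each a list of 5 numbers: the shift along the tool's x, y, z in mm, then the turn about the tool's x in rad, then the closure, from -1 (fully open) to 1 (shut). A call has 1 to 8 rows; each row is the pose to reach, as a shift and turn from the pose commanded when the call began, along the tool's axes at that moment; what a row does not reach only later rows make up. A row lasts 1/8 s, in which the tool goes at most 62.5 mm and 10.7 degrees, less where a joint would pass 70% of its speed; a pose out of reach is approached as far as the arm can. A call with a gripper value outside its range is refused whole. The fingers move at their own pace and stop on an object; the grip force is fixed at half the most. Time passes only in rows, so rows that repeat a pose let the fingers close. It gives the time, the measured TCP pose, the force and the opening at its end, in the units of the state.
- manip.state(): the state, without advancing time (a new reading comes with each control period).
- manip.grab_frame(name): name is "scene" or "top"; returns a dict with "img" (420x560x3 uint8, red, green, blue), "range_z" (420x560 float32, m along the optical axis (not along the pixel's ray), 0 where there is no reading), "fx", "fy", "cx", "cy" (pixels), "origin" and "rotation" of the camera in the world. Camera axes: x right, y up, looking along -z (the intrinsics and any distortion apply to the point x, -y, -z); pixel columns grow to the right and rows downward; lengths in m; the calibration is good to about 2 mm. A picture is of the moment at which its call begins.
- manip.job_done(): hands the job in, once; it reports no verdict.
The state is a dict: "time": time; "joint_pos": joint angles; "joint_vel": joint speeds; "joint_efforts": joint torques, N m; "tool_pos": TCP position; "tool_rot": TCP orientation; "contact_force": force on the tool from outside, world axes, zero at the start; "ft_torque": the same for the moment, N m; "gripper_width": opening from 0.0 (shut) to 1.0 (fully open).
Only numpy, scipy, OpenCV 4.12 (cv2) and the standard library are available. Lean on these libraries where they do the work, as an engineer would, in place of code of your own. Each camera call takes 0.05 s, during which the arm holds its last target. There are 200 camera calls.

## Working session

There is one attempt and no reset: what is moved stays moved. The work goes in short steps, Python scripts to look and compute and a tool call to move; the robot and the scene stay as the last step left them, time stands still between calls to the robot, and variables do not carry over. Pictures are saved under pics/ and viewed, about 8 in all and at most 12, crops included, and the job is handed in when it is done.

Besides the shell and the picture viewer there is one more tool, called after ">>>" as name([rows], argument=value, ...), one row to a line, values as JSON. play_rows: Moves the arm, as the interface text tells. Its arguments: {"type":"object","properties":{"plan":{"type":"array"}},"required":["plan"]}

```bash
ls; mkdir -p pics
python3 - <<'E'
from plant import manip
import cv2,numpy as np,pickle
print(manip.state())
for n in("scene","top"):
    f=manip.grab_frame(n); pickle.dump(f,open(f"{n}.pkl","wb"))
    cv2.imwrite(f"pics/{n}0.png",f["img"][:,:,::-1]); print(n,[f[k] for k in("fx","fy","cx","cy","origin","rotation")],f.keys())
E
```

```text
pics
{'time': 0.0, 'joint_pos': array([-1.22700978e+00,  5.33556394e-02,  1.61431510e+00,  3.96929318e-06,
        1.47601514e+00, -1.19006791e-01]), 'joint_vel': array([-0.00077438, -0.00077194, -0.00052376,  0.00169269,  0.00054086,
        0.00039782]), 'joint_efforts': array([ 3.74290557e-04, -3.93678796e+01, -3.70177388e+01, -6.99107545e-05,
        6.91198322e-03,  5.22353872e-06]), 'tool_pos': array([ 0.27881245, -0.55865354,  0.23005118]), 'tool_rot': array([-0.16143011, -0.68817833, -0.16290122,  0.68834156]), 'contact_force': array([-0.59986691, -0.50214694,  0.62529801]), 'ft_torque': array([-0.01110651, -0.0599634 ,  0.00128987]), 'gripper_width': 0.9969344706201818}
scene [519.917076836634, 519.917076836634, 279.3512382249774, 216.14951648098364, array([ 0.98169092, -0.23751485,  0.65981599]), array([0.85143659, 0.30220252, 0.15014747, 0.40147865])] dict_keys(['img', 'range_z', 'fx', 'fy', 'cx', 'cy', 'origin', 'rotation'])
top [496.42659866211187, 496.42659866211187, 282.5762123792736, 210.8315112641228, array([0.55290755, 0.05333824, 0.88779046]), array([ 0.70824243,  0.02082063, -0.00270072, -0.70565705])] dict_keys(['img', 'range_z', 'fx', 'fy', 'cx', 'cy', 'origin', 'rotation'])
```

View pics/scene0.png

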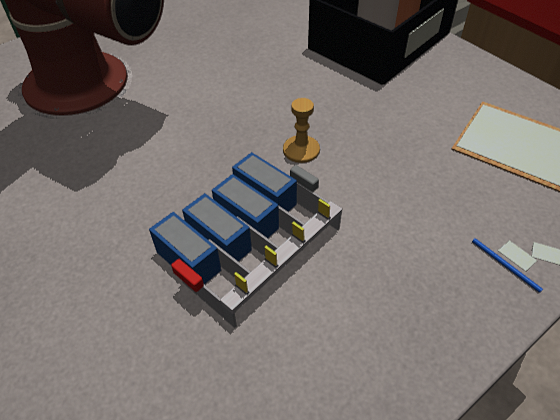

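View pics/top0.png

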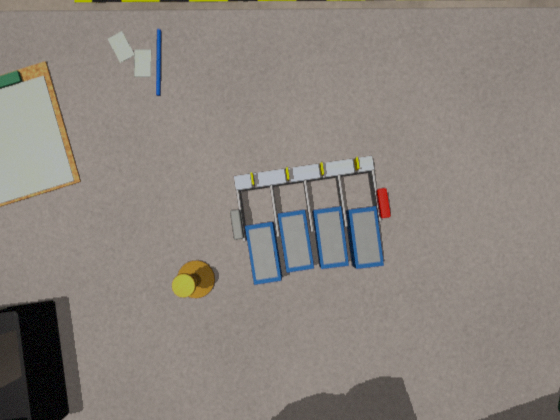

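Top view: the red cap is at (384,203) on the -y end and the grey cap at (237,224). The tabs are at x≈358, 323, 288 and 252, so the order is d, c, b, leaving a standing, and the tin to push is b (about 296,241). The candlestick is at (197,280).

```bash
cat > h.py <<'E'
import numpy as np,cv2
from scipy.spatial.transform import Rotation as R
def rot(q): return R.from_quat([q[1],q[2],q[3],q[0]])
def ray(f,u,v):
    d=np.stack([(u-f["cx"])/f["fx"],-(v-f["cy"])/f["fy"],-np.ones_like(u,float)],-1)
    return rot(f["rotation"]).apply(d.reshape(-1,3)).reshape(d.shape)
def plane(f,u,v,z):
    d=ray(f,np.asarray(u,float),np.asarray(v,float)); return f["origin"]+d*((z-f["origin"][2])/d[...,2])[...,None]
def cloud(f):
    v,u=np.mgrid[:420,:560]; return f["origin"]+ray(f,u.astype(float),v)*f["range_z"][...,None]
def mask(f,name):
    h=cv2.cvtColor(f["img"],cv2.COLOR_RGB2HSV); H,S,V=[h[...,i].astype(int) for i in range(3)]
    return {"yellow":(abs(H-29)<5)&(S>150)&(V>90),"red":((H<6)|(H>174))&(S>180)&(V>90),"blue":(abs(H-108)<10)&(S>120)}[name]
E
python3 - <<'E'
from h import *
import pickle
for n in("top","scene"):
    f=pickle.load(open(n+".pkl","rb")); P=cloud(f); print(n,"table z",np.median(P[300:340,300:400,2]) if n=="top" else np.median(P[330:400,50:200,2]))
    for c in("red","yellow","blue"):
        k,L,st,ce=cv2.connectedComponentsWithStats(mask(f,c).astype(np.uint8))
        for i in range(1,k):
            if st[i,4]<15: continue
            p=P[L==i]; t=p[p[:,2]>np.percentile(p[:,2],95)-.006]
            if p[:,2].mean()<.02: continue
            print(c,ce[i].round(),st[i,4],"mean",p.mean(0).round(4),"top",t.mean(0).round(4),len(t))
    m=(abs(P[...,2]-.052)<.004)&(f["img"].min(-1)>150)&(P[...,0]>.4)&(P[...,0]<.8)
    k,L,st,ce=cv2.connectedComponentsWithStats(m.astype(np.uint8))
    m=np.isin(L,[i for i in range(1,k) if st[i,4]>30]); p=P[m]
    r=cv2.minAreaRect((p[:,:2]*1000).astype(np.float32)); print("rail",r,p[:,2].mean(),m.sum(),cv2.boxPoints(r))
E
```

```text
top table z 0.0008687968027579762
red [383. 203.] 281 mean [ 0.5938 -0.0904  0.0712] top [ 0.5938 -0.0907  0.0716] 267
yellow [357. 163.] 38 mean [ 0.6577 -0.0457  0.0827] top [ 0.6578 -0.0461  0.0855] 27
yellow [321. 168.] 37 mean [0.6462 0.0123 0.1047] top [0.6462 0.0125 0.1133] 29
yellow [287. 174.] 31 mean [0.6402 0.0673 0.0838] top [0.6409 0.067  0.0858] 25
yellow [252. 178.] 22 mean [0.6319 0.1238 0.0857] top [0.6322 0.1239 0.0864] 19
yellow [183. 285.] 342 mean [0.462  0.2279 0.1154] top [0.462  0.2278 0.1155] 339
blue [329. 237.] 537 mean [ 0.5374 -0.0027  0.0659] top [ 0.5373 -0.004   0.0675] 499
blue [362. 237.] 640 mean [ 0.537  -0.0574  0.059 ] top [ 0.5383 -0.0613  0.0638] 514
blue [295. 241.] 488 mean [0.5312 0.0535 0.0625] top [0.5314 0.0534 0.0628] 483
blue [264. 252.] 527 mean [0.5122 0.1047 0.0628] top [0.512  0.1061 0.0645] 482
rail ((641.0943603515625, 39.74823760986328), (33.47650146484375, 235.4234619140625), 8.537066459655762) 0.052994392004225545 1474 [[607.0673  153.67094]
 [642.0158  -79.14403]
 [675.1214  -74.17447]
 [640.1729  158.6405 ]]
scene table z 0.0009078636935632156
red [186. 272.] 356 mean [ 0.5936 -0.094   0.0672] top [ 0.5947 -0.0946  0.0684] 339
yellow [324. 202.] 25 mean [0.6323 0.1218 0.0855] top [0.6323 0.1218 0.0855] 25
yellow [297. 226.] 32 mean [0.6391 0.0657 0.0828] top [0.6408 0.0642 0.0855] 30
yellow [270. 250.] 34 mean [0.6454 0.0108 0.0798] top [0.6496 0.0081 0.0859] 30
yellow [239. 276.] 39 mean [ 0.6509 -0.0458  0.0758] top [ 0.6575 -0.0491  0.0858] 33
blue [229. 223.] 4978 mean [0.5497 0.0089 0.0507] top [0.5421 0.0089 0.0651] 2388
rail ((640.0881958007812, 37.301170349121094), (32.7316780090332, 235.40309143066406), 8.399028778076172) 0.052568233059177114 1342 [[606.7057   151.34984 ]
 [641.0901   -81.528496]
 [673.4707   -76.7475  ]
 [639.0863   156.13083 ]]
```

```bash
cat >> h.py <<'E'
yaw=np.radians(8.5); X=np.array([np.cos(yaw),np.sin(yaw),0]); Y=np.array([-X[1],X[0],0]); O=np.array([.644,.0385,0])-.1*X
def w(x,y,z): return O+(x*X+y*Y)/1000+np.array([0,0,z/1000])
def info(*targets):
    from plant import manip
    s=manip.state(); q=rot(s["tool_rot"]); p=s["tool_pos"]; A=q.as_matrix()
    ty=A[:,1]; a=np.arctan2(ty[1],ty[0])-np.arctan2(Y[1],Y[0]); a=(a+np.pi/2)%np.pi-np.pi/2
    r=p-O
    print("t",s["time"],"rack",(r@X*1000).round(1),(r@Y*1000).round(1),(p[2]*1000).round(1),"F",s["contact_force"].round(1),"w",round(s["gripper_width"],2),"q6",s["joint_pos"][5].round(2),"down",A[:,0].round(3))
    print("turn about tool x (down):",round(a,3),"rad; tool y,z in rack:",(ty@X).round(3),(ty@Y).round(3),(A[:,2]@X).round(3),(A[:,2]@Y).round(3))
    for t in targets: print(t,"shift mm",((w(*t)-p)@A*1000).round(1))
E
python3 - <<'E'
from h import *
info((100,-125,230),(100,-125,120))
E
```

```text
t 0.1 rack -349.4 -536.7 230.2 F [ 0.  -0.3 -0.2] w 1.0 q6 -0.12 down [-0.001  0.002 -1.   ]
turn about tool x (down): 0.314 rad; tool y,z in rack: 0.309 -0.951 -0.951 -0.309
(100, -125, 230) shift mm [   0.8 -252.5 -554.7]
(100, -125, 120) shift mm [ 110.8 -252.3 -554.7]
```

>>> play_rows([
  [0,-30,-65,0.05,1],
  [0,-55,-120,0.1,1],
  [0,-80,-175,0.15,1],
  [0,-105,-230,0.2,1],
  [0,-130,-290,0.25,1],
  [0,-155,-345,0.31,1],
  [0,-180,-400,0.314,1],
  [0,-205,-450,0.314,1],
])

```text
time: 1.1
tool_pos: [0.591, -0.1729, 0.2308]
tool_rot: [-0.053, -0.705, -0.053, 0.705]
contact_force: [0.5, -0.6, 0.4]
gripper_width: -0.0
```

Run:
```python
from h import *
info((100,-125,230),(100,-125,100),(100,-125,68))
```

```text
t 1.1 rack 16.4 -201.2 230.8 F [ 0.5 -0.6  0.4] w -0.0 q6 1.02 down [-0.001  0.    -1.   ]
turn about tool x (down): 0.001 rad; tool y,z in rack: 0.001 -1.0 -1.0 -0.001
(100, -125, 230) shift mm [  0.7 -76.1 -83.7]
(100, -125, 100) shift mm [130.7 -76.1 -83.8]
(100, -125, 68) shift mm [162.7 -76.1 -83.8]
```

>>> play_rows([
  [0,-40,-42,0,1],
  [0,-76,-84,0,1],
  [40,-76,-84,0,1],
  [80,-76,-84,0,1],
  [110,-76,-84,0,1],
  [130,-76,-84,0,1],
  [130,-76,-84,0,1],
])

```text
time: 1.98
tool_pos: [0.6606, -0.087, 0.0991]
tool_rot: [-0.052, -0.704, -0.053, 0.707]
contact_force: [0.6, 0.3, 0.6]
gripper_width: -0.001
```

Run:
```python
from h import *
from plant import manip
info((100,-125,68))
a=[manip.grab_frame(n)["img"] for n in("scene","top")]
im=np.hstack([cv2.resize(a[0][150:350,120:380],None,fx=1.5,fy=1.5),cv2.resize(a[1][100:300,200:420],None,fx=1.5,fy=1.5)])
cv2.imwrite("pics/b.png",im[:,:,::-1])
```

```text
t 1.975 rack 97.9 -126.6 99.1 F [0.6 0.3 0.6] w -0.0 q6 1.18 down [-0.004  0.001 -1.   ]
turn about tool x (down): 0.0 rad; tool y,z in rack: 0.0 -1.0 -1.0 -0.0
(100, -125, 68) shift mm [31.1 -1.5 -2.2]
```

View pics/b.png

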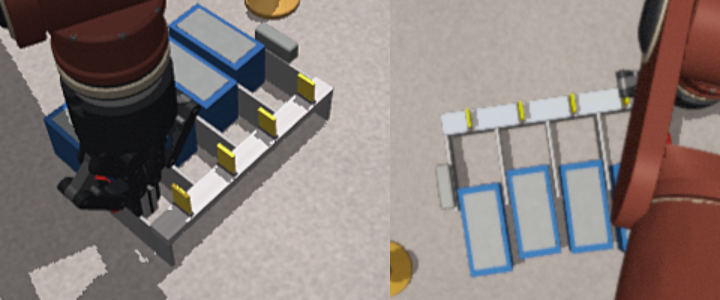

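Both views show all four tabs upright and the finger above the rail's red end. I'll descend next and sweep slowly.

>>> play_rows([
  [15,-1,-2,0,1],
  [31,-1,-2,0,1],
  [31,-10,-2,0,1],
  [31,-22,-2,0,1],
  [31,-34,-2,0,1],
  [31,-46,-2,0,1],
  [31,-58,-2,0,1],
  [31,-66,-2,0,1],
])

```text
time: 3.08
tool_pos: [0.6541, -0.0207, 0.0705]
tool_rot: [0.053, 0.705, 0.053, -0.705]
contact_force: [-0.1, -0.7, -1.3]
gripper_width: 0.0
```

Run:
```python
from h import *
from plant import manip
info((100,40,68))
a=[manip.grab_frame(n)["img"] for n in("scene","top")]
im=np.hstack([cv2.resize(a[0][150:350,120:380],None,fx=1.5,fy=1.5),cv2.resize(a[1][100:300,200:420],None,fx=1.5,fy=1.5)])
cv2.imwrite("pics/c.png",im[:,:,::-1])
```

```text
t 3.075 rack 101.2 -60.1 70.5 F [-0.1 -0.7 -1.3] w 0.0 q6 1.28 down [ 0.  0. -1.]
turn about tool x (down): 0.001 rad; tool y,z in rack: 0.001 -1.0 -1.0 -0.001
(100, 40, 68) shift mm [   2.5 -100.1    1.1]
```

View pics/c.png

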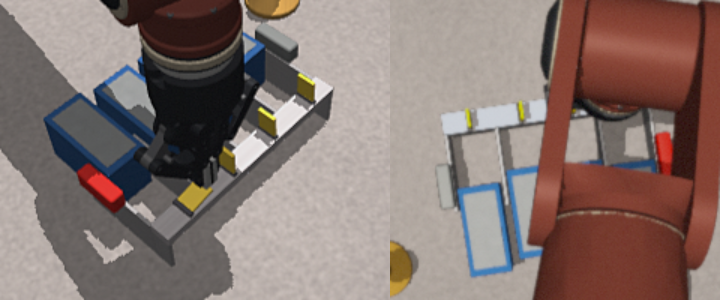

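The first tab is down and the others are standing. Continuing along the rail.

>>> play_rows([
  [1,-10,1,0,1],
  [1,-22,1,0,1],
  [1,-34,1,0,1],
  [1,-46,1,0,1],
  [1,-58,1,0,1],
  [1,-70,1,0,1],
  [1,-82,1,0,1],
  [1,-90,1,0,1],
])

```text
time: 4.18
tool_pos: [0.6397, 0.068, 0.0693]
tool_rot: [0.053, 0.705, 0.053, -0.705]
contact_force: [-0.0, 0.2, -0.2]
gripper_width: -0.003
```

>>> play_rows([
  [0,-5,0,0,1],
  [0,-9,0,0,1],
  [0,-9,0,0,1],
])

```text
time: 4.55
tool_pos: [0.6385, 0.0761, 0.0693]
tool_rot: [-0.053, -0.705, -0.053, 0.705]
contact_force: [-0.3, 0.2, 0.3]
gripper_width: -0.003
```

Run:
```python
from h import *
from plant import manip
info((100,40,68))
a=[manip.grab_frame(n)["img"] for n in("scene","top")]
im=np.hstack([cv2.resize(a[0][150:350,120:380],None,fx=1.5,fy=1.5),cv2.resize(a[1][100:300,200:420],None,fx=1.5,fy=1.5)])
cv2.imwrite("pics/d.png",im[:,:,::-1])
```

```text
t 4.55 rack 100.1 38.0 69.3 F [-0.3  0.2  0.3] w -0.0 q6 1.42 down [-0. -0. -1.]
turn about tool x (down): 0.001 rad; tool y,z in rack: 0.001 -1.0 -1.0 -0.001
(100, 40, 68) shift mm [ 1.3 -2.   0.1]
```

View pics/d.png

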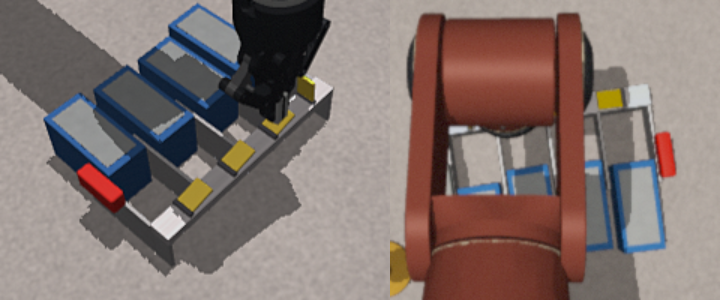

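Three tabs are down and the fourth is standing. I'll lift and move around behind tin b.

>>> play_rows([
  [-50,0,0,0,1],
  [-90,0,0,0,1],
  [-90,3,50,0,1],
  [-90,5,100,0,1],
  [-90,7,150,0,1],
  [-90,9,190,0,1],
  [-90,9,210,0,1],
  [-90,9,210,0,1],
])

```text
time: 5.65
tool_pos: [0.4315, 0.0357, 0.1594]
tool_rot: [0.052, 0.706, 0.052, -0.705]
contact_force: [0.3, 1.2, -0.3]
gripper_width: -0.001
```

Run:
```python
from h import *
from plant import manip
f=manip.grab_frame("scene")
info((-110,29,30),(-80,29,30),(-25,29,30))
cv2.imwrite("pics/e.png",cv2.resize(f["img"][80:340,100:400],None,fx=2,fy=2)[:,:,::-1])
```

```text
t 5.7 rack -109.7 28.6 159.6 F [0.8 0.5 0.1] w -0.0 q6 1.33 down [ 0.001 -0.    -1.   ]
turn about tool x (down): -0.0 rad; tool y,z in rack: -0.0 -1.0 -1.0 0.0
(-110, 29, 30) shift mm [129.6  -0.4   0.5]
(-80, 29, 30) shift mm [129.7  -0.4 -29.5]
(-25, 29, 30) shift mm [129.8  -0.4 -84.5]
```

View pics/e.png

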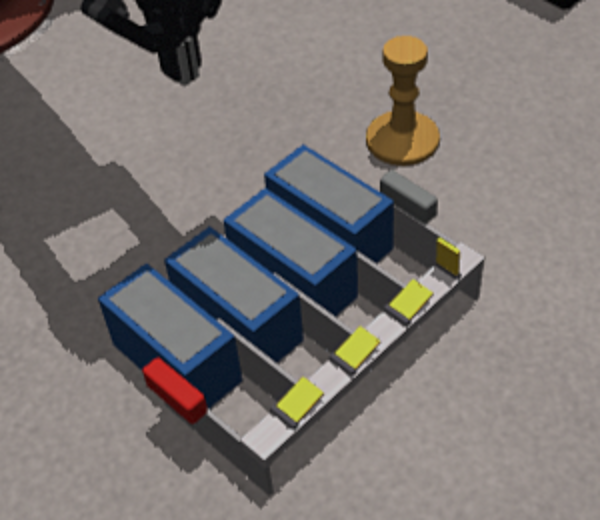

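>>> play_rows([
  [50,0,0,0,1],
  [100,0,0,0,1],
  [134,0,0,0,1],
  [134,0,-12,0,1],
  [134,0,-24,0,1],
  [134,0,-34,0,1],
  [134,0,-42,0,1],
  [134,0,-42,0,1],
])

```text
time: 6.7
tool_pos: [0.4751, 0.0423, 0.0262]
tool_rot: [0.053, 0.706, 0.053, -0.704]
contact_force: [-0.2, -0.4, -0.3]
gripper_width: -0.004
```

Run:
```python
from h import *
info((-35,29,25),(-23,29,25))
```

```text
t 6.7 rack -66.5 28.7 26.2 F [-0.2 -0.4 -0.3] w -0.0 q6 1.35 down [ 0.002 -0.    -1.   ]
turn about tool x (down): 0.001 rad; tool y,z in rack: 0.001 -1.0 -1.0 -0.001
(-35, 29, 25) shift mm [  1.3  -0.3 -31.5]
(-23, 29, 25) shift mm [  1.3  -0.2 -43.5]
```

>>> play_rows([
  [0,0,-5,0,1],
  [0,0,-10,0,1],
  [0,0,-15,0,1],
  [0,0,-20,0,1],
  [0,0,-25,0,1],
  [0,0,-30,0,1],
  [0,0,-34,0,1],
  [0,0,-36,0,1],
])

```text
time: 7.7
tool_pos: [0.5087, 0.0475, 0.0254]
tool_rot: [-0.053, -0.704, -0.053, 0.706]
contact_force: [-6.5, -2.1, 4.8]
gripper_width: 0.002
```

>>> play_rows([
  [0,0,-1.5,0,1],
  [0,0,-3,0,1],
  [0,0,-4,0,1],
  [0,0,-4,0,1],
])

```text
time: 8.2
tool_pos: [0.5128, 0.0481, 0.0254]
tool_rot: [-0.053, -0.705, -0.053, 0.706]
contact_force: [-5.1, -0.9, 4.7]
gripper_width: -0.002
```

Run:
```python
from h import *
from plant import manip
info((-23,29,25))
f=manip.grab_frame("scene")
cv2.imwrite("pics/f.png",cv2.resize(f["img"][120:330,130:360],None,fx=3,fy=2.85)[:,:,::-1])
```

```text
t 8.2 rack -28.4 28.9 25.4 F [-5.1 -0.9  4.7] w -0.0 q6 1.37 down [-0.001 -0.    -1.   ]
turn about tool x (down): 0.001 rad; tool y,z in rack: 0.001 -1.0 -1.0 -0.001
(-23, 29, 25) shift mm [ 0.3 -0.1 -5.4]
```

View pics/f.png

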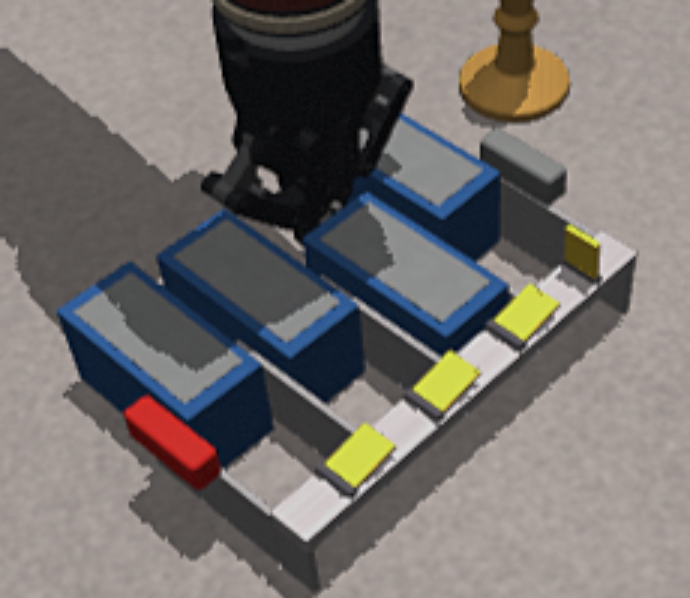

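>>> play_rows([
  [0,0,-1,0,1],
  [0,0,-2,0,1],
  [0,0,-3,0,1],
  [0,0,-3,0,1],
])

```text
time: 8.75
tool_pos: [0.5158, 0.0486, 0.0253]
tool_rot: [-0.053, -0.705, -0.053, 0.706]
contact_force: [-6.3, -0.4, 3.2]
gripper_width: 0.002
```

>>> play_rows([
  [0,0,-1,0,1],
  [0,0,-1,0,1],
])

```text
time: 9.0
tool_pos: [0.5169, 0.0488, 0.0253]
tool_rot: [-0.053, -0.705, -0.053, 0.705]
contact_force: [-4.9, -0.4, 4.3]
gripper_width: -0.008
```

>>> play_rows([
  [0,0,-1,0,1],
  [0,0,-1,0,1],
])

```text
time: 9.25
tool_pos: [0.518, 0.0489, 0.0253]
tool_rot: [-0.053, -0.705, -0.053, 0.705]
contact_force: [-5.3, -0.2, 2.9]
gripper_width: -0.0
```

>>> play_rows([
  [0,0,-1,0,1],
  [0,0,-1,0,1],
])

```text
time: 9.5
tool_pos: [0.5188, 0.049, 0.0253]
tool_rot: [-0.053, -0.705, -0.053, 0.706]
contact_force: [-5.5, -0.6, 4.1]
gripper_width: 0.007
```

>>> play_rows([
  [0,0,-1,0,1],
  [0,0,-1,0,1],
])

```text
time: 9.75
tool_pos: [0.5187, 0.049, 0.0253]
tool_rot: [-0.053, -0.704, -0.053, 0.707]
contact_force: [-9.9, -2.7, 8.6]
gripper_width: 0.002
```

Run:
```python
from h import *
from plant import manip
info((-23,29,25))
f=manip.grab_frame("scene")
cv2.imwrite("pics/g.png",cv2.resize(f["img"][170:270,200:330],None,fx=5,fy=5)[:,:,::-1])
```

```text
t 9.75 rack -22.4 28.9 25.3 F [-9.9 -2.7  8.6] w 0.0 q6 1.37 down [-0.004 -0.001 -1.   ]
turn about tool x (down): 0.001 rad; tool y,z in rack: 0.001 -1.0 -1.0 -0.001
(-23, 29, 25) shift mm [ 0.3 -0.1  0.6]
```

View pics/g.png

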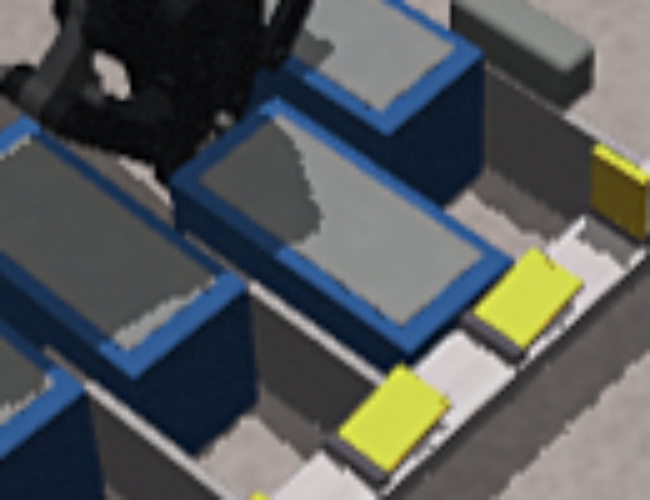

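The TCP stalls at rack x = -22.4, where I expected home at about -23, and the force is doubling. One more mm will confirm it.

>>> play_rows([
  [0,0,-1,0,1],
  [0,0,-1,0,1],
])

```text
time: 10.05
tool_pos: [0.5187, 0.049, 0.0253]
tool_rot: [-0.053, -0.703, -0.053, 0.708]
contact_force: [-14.6, -2.1, 11.9]
gripper_width: -0.001
```

>>> play_rows([
  [0,0,5,0,1],
  [0,0,20,0,1],
  [0,0,50,0,1],
  [0,0,80,0,1],
  [-50,0,90,0,1],
  [-100,0,90,0,1],
  [-150,0,90,0,1],
  [-150,0,90,0,1],
])

```text
time: 11.05
tool_pos: [0.435, 0.0358, 0.1806]
tool_rot: [0.053, 0.709, 0.052, -0.701]
contact_force: [-0.3, -0.6, 0.1]
gripper_width: -0.001
```

>>> play_rows([
  [0,50,0,0,1],
  [0,110,0,0,1],
  [0,170,0,0,1],
  [0,230,0,0,1],
  [0,280,0,0,1],
  [0,280,0,0,1],
])

```text
time: 11.8
tool_pos: [0.4729, -0.2433, 0.1737]
tool_rot: [-0.051, -0.705, -0.051, 0.706]
contact_force: [-0.9, 0.4, -0.6]
gripper_width: 0.002
```

Run:
```python
from h import *
from plant import manip
import pickle
info()
f=manip.grab_frame("scene"); t=manip.grab_frame("top"); old=pickle.load(open("top.pkl","rb"))
for n,g in(("old",old),("new",t)):
    k,L,st,ce=cv2.connectedComponentsWithStats(mask(g,"blue").astype(np.uint8))
    for i in range(1,k):
        if st[i,4]<200 or ce[i][1]<150: continue
        v,u=np.where(L==i); c=cv2.minAreaRect(np.c_[u,v].astype(np.float32))
        p=plane(g,c[0][0],c[0][1],.06)-O; print(n,"tin rack",(p@X*1000).round(1),(p@Y*1000).round(1),st[i,4],np.round(c[1],1))
    m=cv2.inRange(cv2.cvtColor(g["img"],cv2.COLOR_RGB2HSV)[255:305,165:220],(10,150,60),(35,255,255)); print("candle px",cv2.moments(m)["m10"]/m.sum()*255 if 0 else np.argwhere(m).mean(0).round(2))
im=np.hstack([cv2.resize(f["img"][90:330,130:360],(400,417)),cv2.resize(t["img"][130:330,160:400],(400,417),)])
cv2.imwrite("pics/h.png",im[:,:,::-1])
```

```text
t 11.8 rack -110.9 -253.5 173.7 F [-0.9  0.4 -0.6] w 0.0 q6 0.81 down [-0.001  0.001 -1.   ]
turn about tool x (down): -0.004 rad; tool y,z in rack: -0.004 -1.0 -1.0 0.004
old tin rack -12.3 -27.0 537 [59.4 29. ]
old tin rack -20.2 -82.6 640 [59.6 31.2]
old tin rack -9.7 31.2 488 [59.7 27.8]
old tin rack -21.8 87.2 527 [59.4 29. ]
candle px [24.71 28.97]
new tin rack 39.8 30.9 477 [59.  27.8]
new tin rack -12.6 -27.5 520 [59.3 29. ]
new tin rack -20.3 -82.6 641 [59.5 31. ]
new tin rack -21.9 87.5 531 [59.3 29.1]
candle px [24.73 29.01]
```

View pics/h.png

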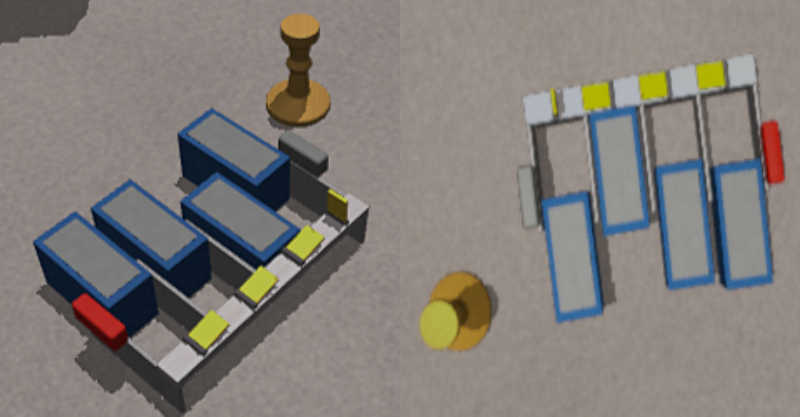

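The tin is home, three tabs are down, the fourth is standing, and nothing else has moved. Handing in.

```bash
python3 -c "
from plant import manip
print(manip.job_done())"
```

```text
the job is handed in; nothing more can be done
None
```

I handed the job in at about 12 s of robot time, well inside the 48 s limit, with the robot touching nothing.

- **Tabs:** The red cap is on the rack's -y end, so I counted gaps d, c, b. A closed fingertip run along the rail laid those three tabs over in that order. The last pictures show all three lying down and tab a still upright.
- **Tin:** I pushed tin b, in the third gap from red, until it stopped. The fingertip held still for 2 mm of further command while the sideways force rose from about 5.5 N to 15 N. The camera puts the tin's origin at rack x = 39.8 mm against the nominal 38 mm. That is consistent with fully home, since the calibration is good to about 2 mm.
- **Everything else:** The other three tins read within 0.5 mm of where they started, and the candlestick within 0.1 pixel.

No check failed. One reading I hadn't expected: while pushing, the tool also pressed down on the tin by 3 to 12 N. I put this down to the finger rubbing on the tin's end, and the last picture shows the tin level.

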